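# Move the graphite bead rest to the other click rail

## Task

The graphite bead rest is latched on the blue rail: press that rail's red catch so that the rest springs loose, slide it out and bring it over to the green rail. Slide it into the green rail until it clicks home behind its catch, and leave it there. Work gently: never force the catches, end stops or rails, and leave everything else on the bench where it is.

Things in the scene. Friction and masses are not known exactly. Their poses are not given: they have to be found in the camera images.
- blue_rail: click rail fixed to the bench, the rest latched on it at the start; same build as green_rail. Blue base 184 (x) x 84 mm, its top, 22 mm up, is the channel's floor. Own +x: the way a rest slides in; z up. Origin: on the bench, 66 mm along +x from the channel's start. Tops of walls and lips 36.5 mm above the bench, 40 mm at the mouth. To take a rest out: press its tab, then slide it along -x past the mouth.
- green_rail: like blue_rail, green base, empty at first. Its dark catch unit (red tab, tooth, end stop) is clamped anywhere within 12 mm either way along x, so home, nominally handle at x = y = 0, must be felt. Tooth: 6 mm high ramp, met with the handle at x = -80 mm (nominally); it springs up behind the rest at home; rigid end stop 2.5 mm further. A spring pusher opposes the last 14 mm with 3 to 6 N. Sliding in: 3 to 15 N.
- green_mouth (a point): on the green rail's floor, where its straight channel begins: x = -66, y = 0 mm of the rail, 22 mm above the bench. Channel 53 mm wide between aluminium walls; overhanging lips leave a 34 mm slot and 10.5 mm beneath them. For 20 mm in front of it walls (lips: 13 mm) flare open; then 34 mm of bare floor (apron), on which a rest's foot can be laid. Blue rail alike.
- rest_handle (a point): centre of the bead rest's upright wooden handle: 26 (along rail) x 16 (across) x 40 mm tall; axes: +x goes in first, z up. The rest, 0.16 to 0.31 kg, from below: brass foot 60 (x) x 50 x 8 mm, neck 28 mm wide up to 20 mm, graphite pad 64 x 60 mm from 20 to 26 mm, handle from 26 to 66 mm. The point is 46 mm above the foot's underside: 68 mm above the bench in a rail.
- tab_blue (a point): centre of the top of the blue rail's red catch tab, 34 x 28 mm, beside the rail, 39 mm towards the mouth and 57.5 mm to -y of the latched handle, 34 mm above the bench when up. Pressed straight down (3 to 10 N) it lowers the tooth, which lets go after about 6 mm; bottom at 12 mm. The pusher then drives the rest some 13 mm or more towards the mouth, and the tab may be let go.
- catch_blue (a joint): travel of the blue rail's catch in m: 0 up, 0.012 fully pressed; about 0.006 while a rest lies over the tooth.
- catch_green (a joint): the same for the green rail; back to 0 once the rest has clicked home.

How it is judged:
By the outcome, as a careful person would: the job done as asked, in the order asked, and still so for the second after the job is handed in, with the robot touching nothing.
It also fails if it takes over 64 s, if anything falls off the work surface, if the arm or the gripper's body presses on something with over 40 N, if the wrist force passes 120 N, or if a joint passes its speed limit or range.

## Robot

A 6-joint arm with a two-finger parallel gripper is mounted at the origin on the work surface. World frame = base frame: x ahead of the robot, y to its left, z up, the work surface at z = 0. Lengths are in m, angles in rad, forces in N, time in s.
With the tool pointing down it reaches from about 0.35 to 0.975 m from the base axis. Payload 17.4 kg.
Tool frame: the origin (TCP) lies at the very end of the fingers, on their centre line; the grasp point (between the pads) lies 19 mm behind it (robot.grip_depth is the distance from the TCP to the grasp point, in m); z points along the fingers, y is the line along which they close (so a half turn about z gives the same grasp; the last joint's range is limited). The gripper opens to 85 mm and grips with 20 to 120 N. Pads are 22 mm wide; open, the fingers measure 114 mm over their backs; the gripper's body (76 mm by 85 mm) begins 54 mm behind the grasp point. The pads swing forward as they close: fully open they stand 13 mm farther back than shut.
Start: joints at [1.236, 0.116, 1.442, -0, 1.584, -0.038], TCP at [0.197, 0.645, 0.231] pointing down, gripper open.
Joint ranges: [-2.83, 2.83], [-0.83, 2.19], [0.07, 2.5], [-1.14, 4.28], [0.01, 3], [-2.97, 2.97]. Speed limits (rad/s): [1.89, 1.89, 2.22, 3.14, 3.14, 3.14].

## Interface

Orientations are given as a unit quaternion [w, x, y, z].
In Python, from bench import robot gives the robot as it stands.
- The arm moves only by the tool play_rows, never from a script. Its argument "plan" is a list of rows, each an object of numbers: "dx", "dy", "dz": the shift along the world's x, y, z each as a share of 10 cm, from -1 to 1; "yaw": the turn about the world's z as a share of pi/4 rad, from -1 to 1; "fingers": the opening, from 0 (shut) to 1 (fully open). In form: [{"dx": .., "dy": .., "dz": .., "yaw": .., "fingers": ..}, ...]. A call has exactly 10 rows; each row is the pose to reach, as a shift and turn from the pose commanded when the call began; what a row does not reach only later rows make up. A row lasts 1/10 s, in which the tool goes at most 50 mm and 8.59 degrees, less where a joint would pass 70% of its speed; a pose out of reach is approached as far as the arm can. A call with a number of a shift or a turn outside -1 to 1 is refused whole. A call with a gripper value outside its range is refused whole. The fingers move at their own pace and stop on an object; the grip force is fixed at half the most. Time passes only in rows, so rows that repeat a pose let the fingers close, or fill a call up. It gives the time, the measured TCP pose, the force, the opening and the grip force at its end, in the units of the state.
- robot.get_obs(): the state, without advancing time (a new reading comes with each control period).
- robot.read_camera(name): name is "side" or "top" or "wrist"; returns a dict with "img" (420x560x3 uint8, red, green, blue), "fx", "fy", "cx", "cy" (pixels), "R" (3x3) and "t" (3): a world point X has camera coordinates R X + t; the wrist camera has in their place "mount" (4x4, takes a point from camera to tool coordinates, whose origin is the TCP and whose axes are the flange's). Camera axes: x right, y down, z forward; pixel columns grow to the right and rows downward; lengths in m; the calibration is good to about 2 mm. A picture is of the moment at which its call begins: read the wrist's pose just before it. There is no depth.
- robot.job_done(): hands the job in; it is judged then, once.
The state is a dict: "time_s": time; "joint_pos": joint angles; "joint_velocities": joint speeds; "joint_torque": joint torques, N m; "tcp_pos": TCP position; "orientation": TCP orientation; "force": force on the tool from outside, world axes, zero at the start; "wrist_torque": the same for the moment, N m; "width": opening from 0.0 (shut) to 1.0 (fully open); "grasp_force": force on a finger pad.
Only numpy, scipy, OpenCV 4.12 (cv2) and the standard library are available. Lean on these libraries where they do the work, as an engineer would, in place of code of your own. Each camera call takes 0.05 s, during which the arm holds its last target. There are 200 camera calls.

## Working session

There is one attempt and no reset: what is moved stays moved. The work goes in short steps, Python scripts to look and compute and a tool call to move; the robot and the scene stay as the last step left them, time stands still between calls to the robot, and variables do not carry over. Pictures are saved under pics/ and viewed, at most 10 in all, crops included, and the job is handed in when it is done.

Besides the shell and the picture viewer there is one more tool, called as name([rows], argument=value, ...), one row to a line, values as JSON. play_rows: Moves the arm, as the interface text tells. Its arguments: {"type":"object","properties":{"plan":{"type":"array","items":{"type":"object","properties":{"dx":{"type":"number"},"dy":{"type":"number"},"dz":{"type":"number"},"yaw":{"type":"number"},"fingers":{"type":"number"}}}}},"required":["plan"]}

```bash
mkdir -p pics; ls
python3 - <<'E'
from bench import robot
import cv2,numpy as np
o=robot.get_obs();print({k:np.round(v,3) for k,v in o.items()})
for n in("top","side"):
    c=robot.read_camera(n);cv2.imwrite(f"pics/{n}0.png",c["img"][:,:,::-1])
    print(n,c["fx"],c["cx"],c["cy"],np.round(c["R"],3).tolist(),c["t"])
E
```

```text
pics
{'time_s': np.float64(0.0), 'joint_pos': array([ 1.236,  0.116,  1.442,  0.   ,  1.584, -0.038]), 'joint_velocities': array([-0.   ,  0.   ,  0.001,  0.   , -0.001, -0.001]), 'joint_torque': array([-0.0000e+00, -7.3196e+01, -6.3251e+01, -0.0000e+00,  6.0000e-03,
       -0.0000e+00]), 'tcp_pos': array([0.197, 0.645, 0.231]), 'orientation': array([-0.   ,  0.148,  0.989, -0.001]), 'force': array([0.033, 0.436, 0.692]), 'wrist_torque': array([ 0.004, -0.012, -0.039]), 'grasp_force': np.float64(0.0), 'width': np.float64(1.0)}
top 536.3776139884952 278.97417295072125 202.94454992919307 [[0.011, -1.0, 0.007], [-0.997, -0.011, -0.078], [0.078, -0.006, -0.997]] [-0.044786    0.58432564  0.98570484]
side 439.16094476893926 279.0749292924598 205.7362963124146 [[1.0, -0.025, -0.005], [-0.018, -0.569, -0.822], [0.017, 0.822, -0.569]] [-0.58796328  0.05210511  0.85040848]
```

View pics/top0.png

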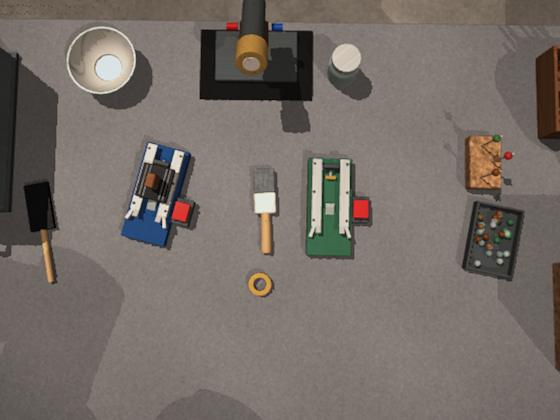

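View pics/side0.png

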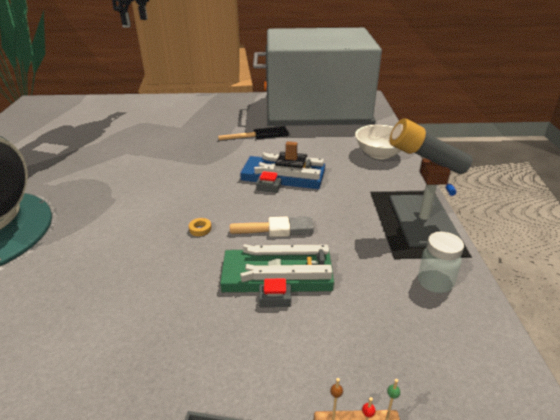

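Top view: the blue rail is centred near (157,195) with the handle at (153,181) and its red tab at (182,211). The green rail is near (330,208) with its red tab at (361,209). Both mouths face image-down, which is world -x.

```bash
cat > h.py <<'E'
import cv2,numpy as np
from scipy.spatial.transform import Rotation as Ro
def ray(c,uv,z,obs=None):
    """pixel(s) -> world points on plane z"""
    uv=np.atleast_2d(uv).astype(float)
    d=np.c_[(uv[:,0]-c["cx"])/c["fx"],(uv[:,1]-c["cy"])/c["fy"],np.ones(len(uv))]
    if "mount" in c:
        q=obs["orientation"];Rt=Ro.from_quat([q[1],q[2],q[3],q[0]]).as_matrix();M=np.array(c["mount"])
        o=Rt@M[:3,3]+obs["tcp_pos"];D=d@(Rt@M[:3,:3]).T
    else:
        R=np.array(c["R"]);o=-R.T@np.array(c["t"]);D=d@R
    return o+D*((z-o[2])/D[:,2])[:,None]
def mask(img,col):
    h=cv2.cvtColor(img,cv2.COLOR_RGB2HSV);H,S,V=cv2.split(h)
    r={"red":((H<5)|(H>174))&(S>200)&(V>110),"blue":(H>100)&(H<125)&(S>150)&(V>40),
       "green":(H>60)&(H<90)&(S>120)&(V>40),"wood":(H>4)&(H<16)&(S>110)&(V>60)}[col]
    return r.astype(np.uint8)*255
def blobs(m,amin=30):
    n,l,s,ce=cv2.connectedComponentsWithStats(m)
    return [(int(s[i,4]),ce[i].round(1).tolist(),s[i,:4].tolist()) for i in range(1,n) if s[i,4]>=amin]
E
python3 - <<'E'
from bench import robot
from h import *
c=robot.read_camera("top");im=c["img"]
for col,z in(("red",.034),("wood",.088)):
    for a,p,b in blobs(mask(im,col)): print(col,a,p,b,ray(c,p,z)[0].round(4))
for col,x0 in(("blue",110),("green",290)):
    m=mask(im,col);m[:,:x0]=0;m[:,x0+90:]=0;m[:130]=0;m[270:]=0
    pts=np.argwhere(m>0)[:,::-1].astype(np.float32)
    w=ray(c,pts,.022)[:,:2].astype(np.float32)
    print(col,len(w),cv2.minAreaRect(w),cv2.boxPoints(cv2.minAreaRect(w)).round(4).tolist())
E
```

```text
red 60 [231.5, 25.5] [227, 23, 10, 6] [0.9225 0.0558 0.034 ]
red 245 [360.5, 208.8] [354, 200, 15, 18] [ 0.5747 -0.1901  0.034 ]
red 38 [184.3, 215.4] [174, 205, 16, 17] [0.5588 0.1369 0.034 ]
wood 425 [556.3, 87.9] [553, 46, 7, 86] [ 0.7924 -0.5338  0.088 ]
wood 1784 [482.4, 162.6] [465, 136, 36, 53] [ 0.6555 -0.3981  0.088 ]
wood 133 [149.6, 179.8] [144, 173, 12, 15] [0.6181 0.1903 0.088 ]
wood 65 [497.4, 215.0] [492, 210, 11, 12] [ 0.5627 -0.4229  0.088 ]
wood 109 [268.5, 235.1] [262, 213, 9, 41] [ 0.523  -0.0203  0.088 ]
wood 226 [47.4, 252.3] [40, 229, 15, 53] [0.489  0.3642 0.088 ]
wood 496 [556.4, 303.8] [553, 263, 7, 91] [ 0.4091 -0.5225  0.088 ]
wood 49 [557.6, 362.4] [555, 354, 5, 16] [ 0.3091 -0.5216  0.088 ]
blue 1612 ((0.6000367403030396, 0.19436068832874298), (0.08348140120506287, 0.18152998387813568), 75.83086395263672) [[0.501800000667572, 0.1761000007390976], [0.6777999997138977, 0.13169999420642853], [0.6983000040054321, 0.2125999927520752], [0.5223000049591064, 0.25699999928474426]]
green 304 ((0.5942157506942749, -0.13274282217025757), (0.08142464607954025, 0.15056777000427246), 89.1025619506836) [[0.5182999968528748, -0.17229999601840973], [0.6689000129699707, -0.1746000051498413], [0.6700999736785889, -0.09319999814033508], [0.519599974155426, -0.0908999964594841]]
```

Run:
```python
from bench import robot
from h import *
c=robot.read_camera("top");im=c["img"]
h=cv2.cvtColor(im,cv2.COLOR_RGB2HSV)
for u,v in((182,211),(180,207),(361,209),(330,240),(312,200),(152,181),(150,176),(329,165)):print(u,v,h[v,u])
H,S,V=cv2.split(h)
m=(((H<8)|(H>172))&(S>180)&(V>80)).astype(np.uint8)*255
for a,p,b in blobs(m,100):
    print("red",a,p,b,ray(c,p,.034)[0].round(4))
m=((H>45)&(H<95)&(S>70)&(V>25)).astype(np.uint8)*255
m[:,:290]=0;m[:,380:]=0;m[:130]=0;m[270:]=0
w=ray(c,np.argwhere(m>0)[:,::-1],.022)[:,:2].astype(np.float32)
print(len(w),cv2.minAreaRect(w),cv2.boxPoints(cv2.minAreaRect(w)).round(4).tolist())
cv2.imwrite("pics/crop1.png",cv2.resize(np.hstack([im[130:260,110:205],im[145:275,290:385]])[:,:,::-1],None,fx=4,fy=4,interpolation=cv2.INTER_CUBIC))
w=robot.read_camera("wrist");print(np.round(w["mount"],3).tolist(),w["fx"])
```

```text
182 211 [  1 195 218]
180 207 [  1 191 219]
361 209 [  1 206 218]
330 240 [ 69 113 108]
312 200 [ 15  31 199]
152 181 [ 12 164 132]
150 176 [ 12 163 153]
329 165 [23 13 81]
red 278 [180.3, 211.2] [171, 201, 19, 21] [0.5665 0.1445 0.034 ]
red 282 [360.6, 208.5] [353, 200, 16, 18] [ 0.5752 -0.1903  0.034 ]
2321 ((0.5792202353477478, -0.13274891674518585), (0.08374520391225815, 0.18241187930107117), 89.10460662841797) [[0.48739999532699585, -0.17319999635219574], [0.6697999835014343, -0.17599999904632568], [0.6711000204086304, -0.09229999780654907], [0.4887000024318695, -0.08950000256299973]]
[[-0.0, -0.946, -0.324, 0.084], [1.0, -0.0, -0.001, -0.0], [0.001, -0.324, 0.946, -0.142], [0.0, 0.0, 0.0, 1.0]] 314.0292557637519
```

View pics/crop1.png

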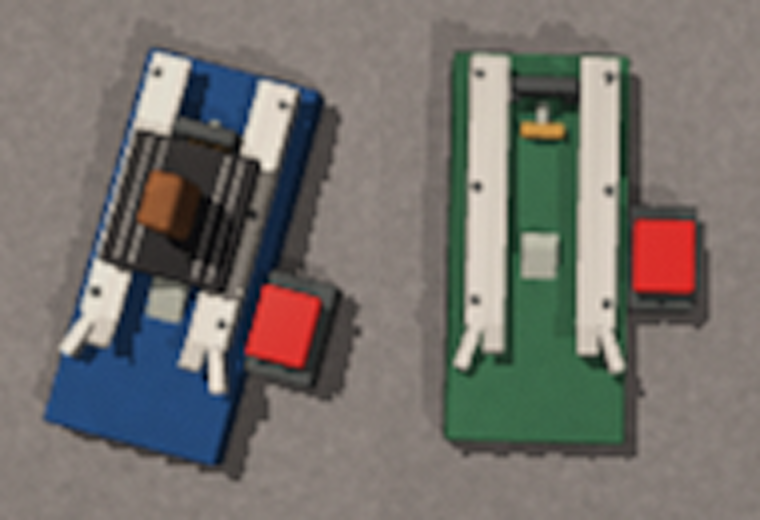

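Top crop: the blue tab is at (180.3,211.2), so the latched handle works out at (0.618,0.191), which matches the handle seen directly. The green rail looks clear, with its catch unit about +8 mm along x.

play_rows([
  {"dx": 0.07,"dy": -0.1,"dz": 0,"yaw": -0.04,"fingers": 0},
  {"dx": 0.15,"dy": -0.2,"dz": 0,"yaw": -0.08,"fingers": 0},
  {"dx": 0.22,"dy": -0.3,"dz": 0,"yaw": -0.12,"fingers": 0},
  {"dx": 0.3,"dy": -0.4,"dz": 0,"yaw": -0.16,"fingers": 0},
  {"dx": 0.37,"dy": -0.5,"dz": 0,"yaw": -0.2,"fingers": 0},
  {"dx": 0.44,"dy": -0.6,"dz": 0,"yaw": -0.24,"fingers": 0},
  {"dx": 0.52,"dy": -0.7,"dz": 0,"yaw": -0.28,"fingers": 0},
  {"dx": 0.59,"dy": -0.8,"dz": 0,"yaw": -0.32,"fingers": 0},
  {"dx": 0.67,"dy": -0.9,"dz": 0,"yaw": -0.36,"fingers": 0},
  {"dx": 0.74,"dy": -1,"dz": 0,"yaw": -0.39,"fingers": 0},
])

```text
time_s: 1.25
tcp_pos: [0.2721, 0.5446, 0.2313]
orientation: [0.0, 0.298, 0.955, 0.0]
force: [-0.4, -0.7, 0.5]
width: -0.003
grasp_force: 0.0
```

play_rows([
  {"dx": 0.07,"dy": -0.1,"dz": 0,"yaw": -0.04,"fingers": 0},
  {"dx": 0.15,"dy": -0.2,"dz": 0,"yaw": -0.08,"fingers": 0},
  {"dx": 0.22,"dy": -0.3,"dz": 0,"yaw": -0.12,"fingers": 0},
  {"dx": 0.3,"dy": -0.4,"dz": 0,"yaw": -0.16,"fingers": 0},
  {"dx": 0.37,"dy": -0.5,"dz": 0,"yaw": -0.2,"fingers": 0},
  {"dx": 0.44,"dy": -0.6,"dz": 0,"yaw": -0.24,"fingers": 0},
  {"dx": 0.52,"dy": -0.7,"dz": 0,"yaw": -0.28,"fingers": 0},
  {"dx": 0.59,"dy": -0.8,"dz": 0,"yaw": -0.32,"fingers": 0},
  {"dx": 0.67,"dy": -0.9,"dz": 0,"yaw": -0.36,"fingers": 0},
  {"dx": 0.74,"dy": -1,"dz": 0,"yaw": -0.39,"fingers": 0},
])

```text
time_s: 2.25
tcp_pos: [0.3461, 0.4446, 0.2313]
orientation: [0.0, 0.44, 0.898, 0.0]
force: [0.1, 0.2, 0.2]
width: -0.0
grasp_force: 0.0
```

play_rows([
  {"dx": 0.07,"dy": -0.1,"dz": 0,"yaw": -0.04,"fingers": 0},
  {"dx": 0.15,"dy": -0.2,"dz": 0,"yaw": -0.08,"fingers": 0},
  {"dx": 0.22,"dy": -0.3,"dz": 0,"yaw": -0.12,"fingers": 0},
  {"dx": 0.3,"dy": -0.4,"dz": 0,"yaw": -0.16,"fingers": 0},
  {"dx": 0.37,"dy": -0.5,"dz": 0,"yaw": -0.2,"fingers": 0},
  {"dx": 0.44,"dy": -0.6,"dz": 0,"yaw": -0.24,"fingers": 0},
  {"dx": 0.52,"dy": -0.7,"dz": 0,"yaw": -0.28,"fingers": 0},
  {"dx": 0.59,"dy": -0.8,"dz": 0,"yaw": -0.32,"fingers": 0},
  {"dx": 0.67,"dy": -0.9,"dz": 0,"yaw": -0.36,"fingers": 0},
  {"dx": 0.74,"dy": -1,"dz": 0,"yaw": -0.39,"fingers": 0},
])

```text
time_s: 3.25
tcp_pos: [0.4201, 0.3446, 0.2313]
orientation: [-0.0, 0.572, 0.82, -0.0]
force: [0.7, 0.1, -0.8]
width: -0.003
grasp_force: 0.0
```

play_rows([
  {"dx": 0.07,"dy": -0.1,"dz": 0,"yaw": -0.04,"fingers": 0},
  {"dx": 0.15,"dy": -0.2,"dz": 0,"yaw": -0.08,"fingers": 0},
  {"dx": 0.22,"dy": -0.3,"dz": 0,"yaw": -0.12,"fingers": 0},
  {"dx": 0.3,"dy": -0.4,"dz": 0,"yaw": -0.16,"fingers": 0},
  {"dx": 0.37,"dy": -0.5,"dz": 0,"yaw": -0.2,"fingers": 0},
  {"dx": 0.44,"dy": -0.6,"dz": 0,"yaw": -0.24,"fingers": 0},
  {"dx": 0.52,"dy": -0.7,"dz": 0,"yaw": -0.28,"fingers": 0},
  {"dx": 0.59,"dy": -0.8,"dz": 0,"yaw": -0.32,"fingers": 0},
  {"dx": 0.67,"dy": -0.9,"dz": 0,"yaw": -0.36,"fingers": 0},
  {"dx": 0.74,"dy": -1,"dz": 0,"yaw": -0.39,"fingers": 0},
])

```text
time_s: 4.25
tcp_pos: [0.4941, 0.2446, 0.2313]
orientation: [-0.0, 0.691, 0.723, -0.0]
force: [0.0, 0.4, -0.1]
width: -0.001
grasp_force: 0.0
```

play_rows([
  {"dx": 0.07,"dy": -0.1,"dz": -0.05,"yaw": -0.04,"fingers": 0},
  {"dx": 0.15,"dy": -0.2,"dz": -0.1,"yaw": -0.08,"fingers": 0},
  {"dx": 0.22,"dy": -0.3,"dz": -0.15,"yaw": -0.12,"fingers": 0},
  {"dx": 0.3,"dy": -0.4,"dz": -0.2,"yaw": -0.16,"fingers": 0},
  {"dx": 0.37,"dy": -0.5,"dz": -0.25,"yaw": -0.2,"fingers": 0},
  {"dx": 0.44,"dy": -0.6,"dz": -0.3,"yaw": -0.24,"fingers": 0},
  {"dx": 0.52,"dy": -0.7,"dz": -0.4,"yaw": -0.28,"fingers": 0},
  {"dx": 0.59,"dy": -0.8,"dz": -0.5,"yaw": -0.32,"fingers": 0},
  {"dx": 0.74,"dy": -1,"dz": -0.6,"yaw": -0.38,"fingers": 0},
  {"dx": 0.74,"dy": -1,"dz": -0.6,"yaw": -0.38,"fingers": 0},
])

```text
time_s: 5.25
tcp_pos: [0.568, 0.1433, 0.1689]
orientation: [-0.0, 0.791, 0.612, -0.001]
force: [-0.2, 0.7, 0.2]
width: -0.0
grasp_force: 0.0
```

Run:
```python
from bench import robot
from h import *
o=robot.get_obs();c=robot.read_camera("wrist");im=c["img"]
cv2.imwrite("pics/w1.png",im[:,:,::-1])
print(o["time_s"],o["tcp_pos"].round(4),o["orientation"].round(4),o["force"].round(2),o["width"])
H,S,V=cv2.split(cv2.cvtColor(im,cv2.COLOR_RGB2HSV))
m=(((H<8)|(H>172))&(S>170)&(V>60)).astype(np.uint8)*255
for a,p,b in blobs(m,300): print("red",a,p,b,ray(c,p,.034,o)[0].round(4))
m=((H>8)&(H<18)&(S>130)&(V>50)).astype(np.uint8)*255
for a,p,b in blobs(m,300): print("wood",a,p,b,ray(c,p,.088,o)[0].round(4))
```

```text
5.25 [0.568  0.1433 0.1689] [-3.000e-04  7.909e-01  6.119e-01 -1.200e-03] [-0.23  0.65  0.18] -9.396270186842574e-05
red 533 [283.8, 189.0] [262, 177, 36, 28] [0.5728 0.1465 0.034 ]
wood 608 [333.3, 132.8] [317, 122, 35, 23] [0.6194 0.1924 0.088 ]
```

View pics/w1.png

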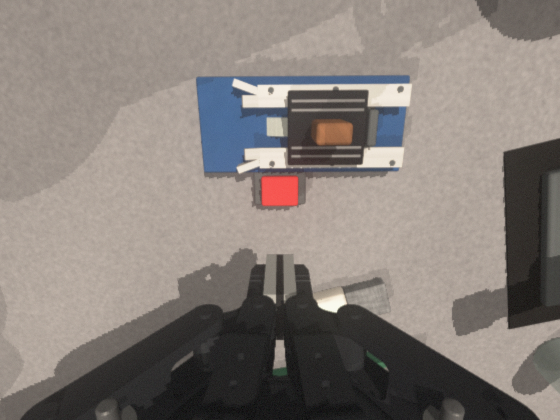

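Wrist view: the tab is at (280,191), about (0.569,0.1455), and the handle at (333,132). Both agree with the top view. The closed fingers are above the tab, so I'll descend and press gently.

play_rows([
  {"dx": 0,"dy": 0.01,"dz": -0.1,"yaw": 0,"fingers": 0},
  {"dx": 0,"dy": 0.01,"dz": -0.25,"yaw": 0,"fingers": 0},
  {"dx": 0,"dy": 0.01,"dz": -0.4,"yaw": 0,"fingers": 0},
  {"dx": 0,"dy": 0.01,"dz": -0.55,"yaw": 0,"fingers": 0},
  {"dx": 0,"dy": 0.01,"dz": -0.7,"yaw": 0,"fingers": 0},
  {"dx": 0,"dy": 0.01,"dz": -0.8,"yaw": 0,"fingers": 0},
  {"dx": 0,"dy": 0.01,"dz": -0.9,"yaw": 0,"fingers": 0},
  {"dx": 0,"dy": 0.01,"dz": -1,"yaw": 0,"fingers": 0},
  {"dx": 0,"dy": 0.01,"dz": -1,"yaw": 0,"fingers": 0},
  {"dx": 0,"dy": 0.01,"dz": -1,"yaw": 0,"fingers": 0},
])

```text
time_s: 6.3
tcp_pos: [0.5675, 0.1465, 0.0714]
orientation: [0.0, 0.79, 0.614, 0.0]
force: [0.5, 1.0, 0.9]
width: 0.0
grasp_force: 0.0
```

play_rows([
  {"dx": 0,"dy": 0,"dz": -0.15,"yaw": 0,"fingers": 0},
  {"dx": 0,"dy": 0,"dz": -0.28,"yaw": 0,"fingers": 0},
  {"dx": 0,"dy": 0,"dz": -0.32,"yaw": 0,"fingers": 0},
  {"dx": 0,"dy": 0,"dz": -0.35,"yaw": 0,"fingers": 0},
  {"dx": 0,"dy": 0,"dz": -0.38,"yaw": 0,"fingers": 0},
  {"dx": 0,"dy": 0,"dz": -0.4,"yaw": 0,"fingers": 0},
  {"dx": 0,"dy": 0,"dz": -0.42,"yaw": 0,"fingers": 0},
  {"dx": 0,"dy": 0,"dz": -0.44,"yaw": 0,"fingers": 0},
  {"dx": 0,"dy": 0,"dz": -0.45,"yaw": 0,"fingers": 0},
  {"dx": 0,"dy": 0,"dz": -0.45,"yaw": 0,"fingers": 0},
])

```text
time_s: 7.3
tcp_pos: [0.5676, 0.1465, 0.0264]
orientation: [0.0, 0.79, 0.614, 0.0]
force: [1.0, 0.2, 3.1]
width: -0.001
grasp_force: 1.9
```

Run:
```python
from bench import robot
from h import *
o=robot.get_obs();c=robot.read_camera("top");im=c["img"]
print(o["time_s"],o["tcp_pos"].round(4),o["force"].round(2),o["wrist_torque"].round(2))
H,S,V=cv2.split(cv2.cvtColor(im,cv2.COLOR_RGB2HSV))
cv2.imwrite("pics/t2.png",cv2.resize(im[110:290,90:230,::-1],None,fx=3,fy=3,interpolation=cv2.INTER_CUBIC))
```

```text
7.3 [0.5676 0.1465 0.0264] [1.02 0.19 3.05] [ 0.01 -0.01 -0.01]
```

View pics/t2.png

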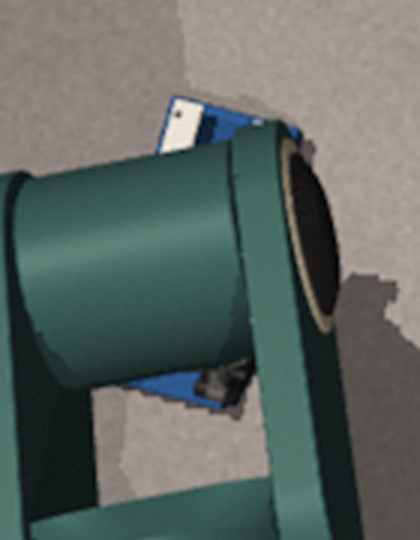

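The arm hides the rail in the top view (only the ends show), so I'll check the handle with the wrist camera numerically.

```bash
cat > wood.py <<'E'
from bench import robot
from h import *
o=robot.get_obs();c=robot.read_camera("wrist");im=c["img"]
print(o["time_s"],o["tcp_pos"].round(4),o["force"].round(2))
H,S,V=cv2.split(cv2.cvtColor(im,cv2.COLOR_RGB2HSV))
m=((H>6)&(H<18)&(S>120)&(V>40)).astype(np.uint8)*255
for a,p,b in blobs(m,300): print("wood",a,p,b,ray(c,p,.088,o)[0].round(4))
E
python3 wood.py
```

```text
7.35 [0.5676 0.1465 0.0265] [ 1.13 -0.16  3.72]
wood 6634 [360.6, 190.7] [309, 153, 106, 75] [0.6037 0.1994 0.088 ]
```

play_rows([
  {"dx": 0,"dy": 0,"dz": 0.1,"yaw": 0,"fingers": 0},
  {"dx": 0,"dy": 0,"dz": 0.3,"yaw": 0,"fingers": 0},
  {"dx": 0,"dy": 0,"dz": 0.5,"yaw": 0.12,"fingers": 0},
  {"dx": 0,"dy": 0,"dz": 0.7,"yaw": 0.25,"fingers": 0},
  {"dx": 0,"dy": 0,"dz": 0.9,"yaw": 0.4,"fingers": 0},
  {"dx": 0,"dy": 0,"dz": 1,"yaw": 0.55,"fingers": 0.3},
  {"dx": 0,"dy": 0,"dz": 1,"yaw": 0.7,"fingers": 0.6},
  {"dx": 0,"dy": 0,"dz": 1,"yaw": 0.85,"fingers": 0.6},
  {"dx": 0,"dy": 0,"dz": 1,"yaw": 1,"fingers": 0.6},
  {"dx": 0,"dy": 0,"dz": 1,"yaw": 1,"fingers": 0.6},
])

```text
time_s: 8.4
tcp_pos: [0.5673, 0.1465, 0.1268]
orientation: [-0.0, 0.494, 0.87, 0.0]
force: [1.0, -0.6, -0.0]
width: 0.6
grasp_force: 0.0
```

play_rows([
  {"dx": 0,"dy": 0.05,"dz": 0.1,"yaw": 0.12,"fingers": 0.6},
  {"dx": 0,"dy": 0.1,"dz": 0.2,"yaw": 0.25,"fingers": 0.6},
  {"dx": 0,"dy": 0.2,"dz": 0.2,"yaw": 0.38,"fingers": 0.6},
  {"dx": 0,"dy": 0.3,"dz": 0.2,"yaw": 0.5,"fingers": 0.6},
  {"dx": 0,"dy": 0.4,"dz": 0.2,"yaw": 0.62,"fingers": 0.6},
  {"dx": 0,"dy": 0.48,"dz": 0.2,"yaw": 0.75,"fingers": 0.6},
  {"dx": 0,"dy": 0.48,"dz": 0.2,"yaw": 0.88,"fingers": 0.6},
  {"dx": 0,"dy": 0.48,"dz": 0.2,"yaw": 1,"fingers": 0.6},
  {"dx": 0,"dy": 0.48,"dz": 0.2,"yaw": 1,"fingers": 0.6},
  {"dx": 0,"dy": 0.48,"dz": 0.2,"yaw": 1,"fingers": 0.6},
])

```text
time_s: 9.4
tcp_pos: [0.5674, 0.1945, 0.1465]
orientation: [0.0, 0.127, 0.992, -0.0]
force: [-0.1, -0.4, -0.9]
width: 0.601
grasp_force: 0.0
```

```bash
python3 wood.py
python3 - <<'E'
from bench import robot
from h import *
o=robot.get_obs();c=robot.read_camera("wrist");im=c["img"]
cv2.imwrite("pics/w3.png",im[:,:,::-1]);print(o["orientation"].round(4))
E
```

```text
9.4 [0.5674 0.1945 0.1465] [-0.12 -0.4  -0.92]
wood 1515 [20.8, 103.9] [0, 76, 47, 54] [0.45   0.0621 0.088 ]
wood 554 [293.4, 274.1] [283, 259, 21, 30] [0.6067 0.1945 0.088 ]
[-0.      0.1267  0.9919  0.    ]
```

View pics/w3.png

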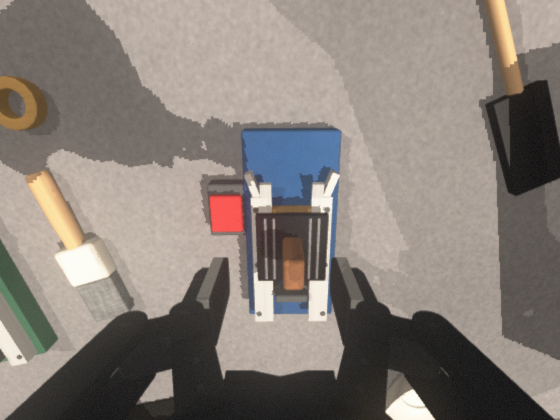

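Wrist view: the rest is loose, with its top face at (293,274), i.e. (0.6067,0.1945). That is 12 mm towards the mouth and on the rail line. Next I'll grasp it.

play_rows([
  {"dx": 0.1,"dy": 0,"dz": 0,"yaw": 0.01,"fingers": 0.6},
  {"dx": 0.22,"dy": 0,"dz": 0,"yaw": 0.01,"fingers": 0.6},
  {"dx": 0.34,"dy": 0,"dz": -0.05,"yaw": 0.01,"fingers": 0.6},
  {"dx": 0.39,"dy": 0,"dz": -0.15,"yaw": 0.01,"fingers": 0.6},
  {"dx": 0.39,"dy": 0,"dz": -0.35,"yaw": 0.01,"fingers": 0.6},
  {"dx": 0.39,"dy": 0,"dz": -0.55,"yaw": 0.01,"fingers": 0.6},
  {"dx": 0.39,"dy": 0,"dz": -0.75,"yaw": 0.01,"fingers": 0.6},
  {"dx": 0.39,"dy": 0,"dz": -0.87,"yaw": 0.01,"fingers": 0.6},
  {"dx": 0.39,"dy": 0,"dz": -0.92,"yaw": 0.01,"fingers": 0.6},
  {"dx": 0.39,"dy": 0,"dz": -0.92,"yaw": 0.01,"fingers": 0.6},
])

```text
time_s: 10.5
tcp_pos: [0.6063, 0.1944, 0.0537]
orientation: [-0.0, 0.121, 0.993, -0.0]
force: [-0.7, -0.1, 0.4]
width: 0.599
grasp_force: 0.0
```

play_rows([
  {"dx": 0,"dy": 0,"dz": 0,"yaw": 0,"fingers": 0.4},
  {"dx": 0,"dy": 0,"dz": 0,"yaw": 0,"fingers": 0.35},
  {"dx": 0,"dy": 0,"dz": 0,"yaw": 0,"fingers": 0.3},
  {"dx": 0,"dy": 0,"dz": 0,"yaw": 0,"fingers": 0.27},
  {"dx": 0,"dy": 0,"dz": 0,"yaw": 0,"fingers": 0.25},
  {"dx": 0,"dy": 0,"dz": 0,"yaw": 0,"fingers": 0.23},
  {"dx": 0,"dy": 0,"dz": 0,"yaw": 0,"fingers": 0.21},
  {"dx": 0,"dy": 0,"dz": 0,"yaw": 0,"fingers": 0.15},
  {"dx": 0,"dy": 0,"dz": 0,"yaw": 0,"fingers": 0.1},
  {"dx": 0,"dy": 0,"dz": 0,"yaw": 0,"fingers": 0.1},
])

```text
time_s: 11.5
tcp_pos: [0.6065, 0.1945, 0.0544]
orientation: [0.0, 0.121, 0.993, 0.0]
force: [0.1, 0.2, 0.7]
width: 0.179
grasp_force: 58.5
```

play_rows([
  {"dx": -0.03,"dy": 0.007,"dz": 0,"yaw": 0,"fingers": 0.1},
  {"dx": -0.08,"dy": 0.02,"dz": 0,"yaw": 0,"fingers": 0.1},
  {"dx": -0.13,"dy": 0.033,"dz": 0,"yaw": 0,"fingers": 0.1},
  {"dx": -0.19,"dy": 0.048,"dz": 0,"yaw": 0,"fingers": 0.1},
  {"dx": -0.25,"dy": 0.063,"dz": 0,"yaw": 0,"fingers": 0.1},
  {"dx": -0.31,"dy": 0.078,"dz": 0,"yaw": 0,"fingers": 0.1},
  {"dx": -0.37,"dy": 0.093,"dz": 0,"yaw": 0,"fingers": 0.1},
  {"dx": -0.43,"dy": 0.108,"dz": 0,"yaw": 0,"fingers": 0.1},
  {"dx": -0.48,"dy": 0.121,"dz": 0,"yaw": 0,"fingers": 0.1},
  {"dx": -0.5,"dy": 0.126,"dz": 0,"yaw": 0,"fingers": 0.1},
])

```text
time_s: 12.5
tcp_pos: [0.5559, 0.2073, 0.0544]
orientation: [-0.0, 0.12, 0.993, 0.0]
force: [-0.4, -0.2, 2.4]
width: 0.179
grasp_force: 58.7
```

play_rows([
  {"dx": -0.05,"dy": 0.013,"dz": 0,"yaw": 0,"fingers": 0.1},
  {"dx": -0.1,"dy": 0.025,"dz": 0,"yaw": 0,"fingers": 0.1},
  {"dx": -0.16,"dy": 0.04,"dz": 0,"yaw": 0,"fingers": 0.1},
  {"dx": -0.22,"dy": 0.055,"dz": 0,"yaw": 0,"fingers": 0.1},
  {"dx": -0.28,"dy": 0.07,"dz": 0,"yaw": 0,"fingers": 0.1},
  {"dx": -0.34,"dy": 0.086,"dz": 0,"yaw": 0,"fingers": 0.1},
  {"dx": -0.4,"dy": 0.1,"dz": 0,"yaw": 0,"fingers": 0.1},
  {"dx": -0.46,"dy": 0.116,"dz": 0,"yaw": 0,"fingers": 0.1},
  {"dx": -0.52,"dy": 0.13,"dz": 0,"yaw": 0,"fingers": 0.1},
  {"dx": -0.52,"dy": 0.13,"dz": 0,"yaw": 0,"fingers": 0.1},
])

```text
time_s: 13.5
tcp_pos: [0.5037, 0.2203, 0.0544]
orientation: [-0.0, 0.12, 0.993, 0.0]
force: [-1.1, 0.8, 2.7]
width: 0.178
grasp_force: 58.9
```

play_rows([
  {"dx": 0,"dy": 0,"dz": 0.03,"yaw": 0,"fingers": 0.1},
  {"dx": 0,"dy": 0,"dz": 0.12,"yaw": 0,"fingers": 0.1},
  {"dx": 0,"dy": 0,"dz": 0.25,"yaw": 0,"fingers": 0.1},
  {"dx": 0,"dy": 0,"dz": 0.4,"yaw": 0,"fingers": 0.1},
  {"dx": 0,"dy": -0.04,"dz": 0.55,"yaw": 0,"fingers": 0.1},
  {"dx": 0,"dy": -0.1,"dz": 0.7,"yaw": 0,"fingers": 0.1},
  {"dx": 0,"dy": -0.2,"dz": 0.8,"yaw": 0,"fingers": 0.1},
  {"dx": 0,"dy": -0.3,"dz": 0.8,"yaw": 0,"fingers": 0.1},
  {"dx": 0,"dy": -0.4,"dz": 0.8,"yaw": 0,"fingers": 0.1},
  {"dx": 0,"dy": -0.5,"dz": 0.8,"yaw": 0,"fingers": 0.1},
])

```text
time_s: 14.5
tcp_pos: [0.5041, 0.1689, 0.1335]
orientation: [-0.001, 0.121, 0.993, -0.0]
force: [0.2, -0.3, -3.1]
width: 0.173
grasp_force: 58.6
```

play_rows([
  {"dx": 0,"dy": -0.1,"dz": 0,"yaw": 0.03,"fingers": 0.1},
  {"dx": 0,"dy": -0.2,"dz": 0,"yaw": 0.06,"fingers": 0.1},
  {"dx": 0,"dy": -0.3,"dz": 0,"yaw": 0.09,"fingers": 0.1},
  {"dx": 0,"dy": -0.4,"dz": 0,"yaw": 0.12,"fingers": 0.1},
  {"dx": 0,"dy": -0.5,"dz": 0,"yaw": 0.15,"fingers": 0.1},
  {"dx": 0,"dy": -0.6,"dz": 0,"yaw": 0.18,"fingers": 0.1},
  {"dx": 0,"dy": -0.7,"dz": 0,"yaw": 0.21,"fingers": 0.1},
  {"dx": 0,"dy": -0.8,"dz": 0,"yaw": 0.24,"fingers": 0.1},
  {"dx": 0,"dy": -0.9,"dz": 0,"yaw": 0.27,"fingers": 0.1},
  {"dx": 0,"dy": -1,"dz": 0,"yaw": 0.29,"fingers": 0.1},
])

```text
time_s: 15.5
tcp_pos: [0.504, 0.0691, 0.1335]
orientation: [-0.001, 0.007, 1.0, -0.0]
force: [0.0, -1.2, -2.9]
width: 0.176
grasp_force: 58.6
```

play_rows([
  {"dx": -0.02,"dy": -0.1,"dz": 0,"yaw": 0,"fingers": 0.1},
  {"dx": -0.04,"dy": -0.2,"dz": 0,"yaw": 0,"fingers": 0.1},
  {"dx": -0.06,"dy": -0.3,"dz": 0,"yaw": 0,"fingers": 0.1},
  {"dx": -0.08,"dy": -0.4,"dz": 0,"yaw": 0,"fingers": 0.1},
  {"dx": -0.1,"dy": -0.5,"dz": 0,"yaw": 0,"fingers": 0.1},
  {"dx": -0.12,"dy": -0.6,"dz": 0,"yaw": 0,"fingers": 0.1},
  {"dx": -0.14,"dy": -0.7,"dz": 0,"yaw": 0,"fingers": 0.1},
  {"dx": -0.16,"dy": -0.8,"dz": 0,"yaw": 0,"fingers": 0.1},
  {"dx": -0.18,"dy": -0.9,"dz": 0,"yaw": 0,"fingers": 0.1},
  {"dx": -0.2,"dy": -1,"dz": 0,"yaw": 0,"fingers": 0.1},
])

```text
time_s: 16.5
tcp_pos: [0.4842, -0.0307, 0.1343]
orientation: [0.0, 0.007, 1.0, -0.0]
force: [0.4, 0.6, -3.2]
width: 0.178
grasp_force: 58.6
```

play_rows([
  {"dx": 0,"dy": -0.12,"dz": 0,"yaw": 0,"fingers": 0.1},
  {"dx": 0,"dy": -0.24,"dz": 0,"yaw": 0,"fingers": 0.1},
  {"dx": 0,"dy": -0.36,"dz": 0,"yaw": 0,"fingers": 0.1},
  {"dx": 0,"dy": -0.48,"dz": 0,"yaw": 0,"fingers": 0.1},
  {"dx": 0,"dy": -0.6,"dz": 0,"yaw": 0,"fingers": 0.1},
  {"dx": 0,"dy": -0.72,"dz": 0,"yaw": 0,"fingers": 0.1},
  {"dx": 0,"dy": -0.84,"dz": 0,"yaw": 0,"fingers": 0.1},
  {"dx": 0,"dy": -0.96,"dz": 0,"yaw": 0,"fingers": 0.1},
  {"dx": 0,"dy": -1,"dz": 0,"yaw": 0,"fingers": 0.1},
  {"dx": 0,"dy": -1,"dz": 0,"yaw": 0,"fingers": 0.1},
])

```text
time_s: 17.5
tcp_pos: [0.4844, -0.1305, 0.1342]
orientation: [-0.0, 0.007, 1.0, 0.0]
force: [-0.0, 0.5, -2.0]
width: 0.181
grasp_force: 58.6
```

Run:
```python
from bench import robot
from h import *
o=robot.get_obs();c=robot.read_camera("wrist");im=c["img"]
cv2.imwrite("pics/w4.png",im[:,:,::-1])
q=o["orientation"];print(o["tcp_pos"].round(4),o["force"].round(2),o["wrist_torque"].round(3),2*np.degrees(np.arctan2(q[2],q[1]))-90)
s=robot.read_camera("side");cv2.imwrite("pics/s4.png",cv2.resize(s["img"][120:330,160:400,::-1],None,fx=2.8,fy=2.8))
t=robot.read_camera("top");im=t["img"]
H,S,V=cv2.split(cv2.cvtColor(im,cv2.COLOR_RGB2HSV))
```

```text
[ 0.4844 -0.1305  0.1342] [-0.01  0.46 -1.96] [ 0.052 -0.036 -0.002] 89.14913208339573
```

View pics/w4.png

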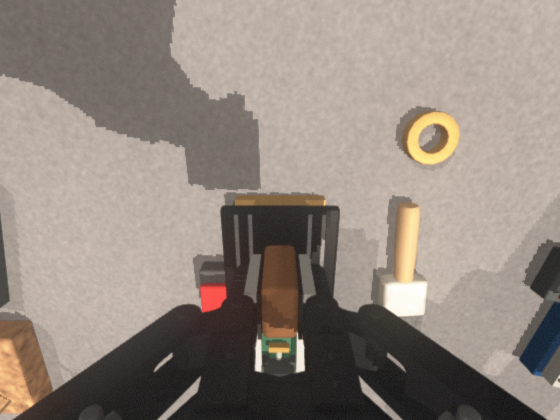

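View pics/s4.png

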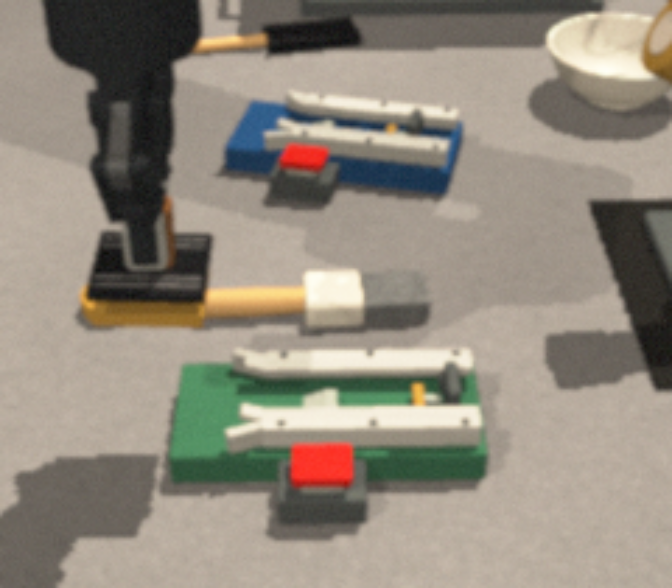

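The rest is held square (handle centred at column 280). The green lips at the far end, (258..303, 355), are centred on the same column, and the side view shows nothing in the way. Now I'll lower it onto the apron.

play_rows([
  {"dx": 0,"dy": 0,"dz": -0.1,"yaw": 0,"fingers": 0.1},
  {"dx": 0,"dy": 0,"dz": -0.22,"yaw": 0,"fingers": 0.1},
  {"dx": 0,"dy": 0,"dz": -0.36,"yaw": 0,"fingers": 0.1},
  {"dx": 0,"dy": 0,"dz": -0.5,"yaw": 0,"fingers": 0.1},
  {"dx": 0,"dy": 0,"dz": -0.62,"yaw": 0,"fingers": 0.1},
  {"dx": 0,"dy": 0,"dz": -0.7,"yaw": 0,"fingers": 0.1},
  {"dx": 0,"dy": 0,"dz": -0.75,"yaw": 0,"fingers": 0.1},
  {"dx": 0,"dy": 0,"dz": -0.78,"yaw": 0,"fingers": 0.1},
  {"dx": 0,"dy": 0,"dz": -0.793,"yaw": 0,"fingers": 0.1},
  {"dx": 0,"dy": 0,"dz": -0.793,"yaw": 0,"fingers": 0.1},
])

```text
time_s: 18.65
tcp_pos: [0.4846, -0.13, 0.0552]
orientation: [0.0, 0.007, 1.0, -0.0]
force: [0.4, 0.6, -3.0]
width: 0.18
grasp_force: 58.6
```

play_rows([
  {"dx": 0.02,"dy": 0,"dz": 0,"yaw": 0,"fingers": 0.1},
  {"dx": 0.05,"dy": -0.001,"dz": 0,"yaw": 0,"fingers": 0.1},
  {"dx": 0.08,"dy": -0.001,"dz": 0,"yaw": 0,"fingers": 0.1},
  {"dx": 0.11,"dy": -0.002,"dz": 0,"yaw": 0,"fingers": 0.1},
  {"dx": 0.14,"dy": -0.002,"dz": 0,"yaw": 0,"fingers": 0.1},
  {"dx": 0.17,"dy": -0.003,"dz": 0,"yaw": 0,"fingers": 0.1},
  {"dx": 0.19,"dy": -0.003,"dz": 0,"yaw": 0,"fingers": 0.1},
  {"dx": 0.21,"dy": -0.003,"dz": 0,"yaw": 0,"fingers": 0.1},
  {"dx": 0.22,"dy": -0.003,"dz": 0,"yaw": 0,"fingers": 0.1},
  {"dx": 0.22,"dy": -0.003,"dz": 0,"yaw": 0,"fingers": 0.1},
])

```text
time_s: 19.65
tcp_pos: [0.5065, -0.1302, 0.055]
orientation: [-0.0, 0.007, 1.0, -0.0]
force: [0.5, 0.6, -3.0]
width: 0.18
grasp_force: 58.6
```

play_rows([
  {"dx": 0.02,"dy": -0.003,"dz": -0.003,"yaw": 0,"fingers": 0.1},
  {"dx": 0.04,"dy": -0.005,"dz": -0.005,"yaw": 0,"fingers": 0.1},
  {"dx": 0.06,"dy": -0.006,"dz": -0.005,"yaw": 0,"fingers": 0.1},
  {"dx": 0.08,"dy": -0.007,"dz": -0.005,"yaw": 0,"fingers": 0.1},
  {"dx": 0.1,"dy": -0.007,"dz": -0.005,"yaw": 0,"fingers": 0.1},
  {"dx": 0.12,"dy": -0.007,"dz": -0.005,"yaw": 0,"fingers": 0.1},
  {"dx": 0.14,"dy": -0.008,"dz": -0.005,"yaw": 0,"fingers": 0.1},
  {"dx": 0.16,"dy": -0.008,"dz": -0.005,"yaw": 0,"fingers": 0.1},
  {"dx": 0.18,"dy": -0.008,"dz": -0.005,"yaw": 0,"fingers": 0.1},
  {"dx": 0.18,"dy": -0.008,"dz": -0.005,"yaw": 0,"fingers": 0.1},
])

```text
time_s: 20.65
tcp_pos: [0.5246, -0.131, 0.0545]
orientation: [0.0, 0.007, 1.0, 0.0]
force: [0.6, 0.1, -2.7]
width: 0.18
grasp_force: 58.6
```

play_rows([
  {"dx": 0.03,"dy": 0,"dz": 0,"yaw": 0,"fingers": 0.1},
  {"dx": 0.06,"dy": -0.001,"dz": 0,"yaw": 0,"fingers": 0.1},
  {"dx": 0.09,"dy": -0.001,"dz": 0,"yaw": 0,"fingers": 0.1},
  {"dx": 0.12,"dy": -0.002,"dz": 0,"yaw": 0,"fingers": 0.1},
  {"dx": 0.15,"dy": -0.002,"dz": 0,"yaw": 0,"fingers": 0.1},
  {"dx": 0.18,"dy": -0.003,"dz": 0,"yaw": 0,"fingers": 0.1},
  {"dx": 0.21,"dy": -0.003,"dz": 0,"yaw": 0,"fingers": 0.1},
  {"dx": 0.24,"dy": -0.004,"dz": 0,"yaw": 0,"fingers": 0.1},
  {"dx": 0.26,"dy": -0.004,"dz": 0,"yaw": 0,"fingers": 0.1},
  {"dx": 0.26,"dy": -0.004,"dz": 0,"yaw": 0,"fingers": 0.1},
])

```text
time_s: 21.65
tcp_pos: [0.5508, -0.1314, 0.0546]
orientation: [0.0, 0.007, 1.0, -0.0]
force: [-0.1, -0.3, 0.2]
width: 0.179
grasp_force: 59.0
```

play_rows([
  {"dx": 0.04,"dy": 0,"dz": 0,"yaw": 0,"fingers": 0.1},
  {"dx": 0.09,"dy": -0.001,"dz": 0,"yaw": 0,"fingers": 0.1},
  {"dx": 0.14,"dy": -0.002,"dz": 0,"yaw": 0,"fingers": 0.1},
  {"dx": 0.19,"dy": -0.003,"dz": 0,"yaw": 0,"fingers": 0.1},
  {"dx": 0.24,"dy": -0.004,"dz": 0,"yaw": 0,"fingers": 0.1},
  {"dx": 0.29,"dy": -0.004,"dz": 0,"yaw": 0,"fingers": 0.1},
  {"dx": 0.34,"dy": -0.005,"dz": 0,"yaw": 0,"fingers": 0.1},
  {"dx": 0.38,"dy": -0.006,"dz": 0,"yaw": 0,"fingers": 0.1},
  {"dx": 0.42,"dy": -0.006,"dz": 0,"yaw": 0,"fingers": 0.1},
  {"dx": 0.42,"dy": -0.006,"dz": 0,"yaw": 0,"fingers": 0.1},
])

```text
time_s: 22.65
tcp_pos: [0.5929, -0.132, 0.0544]
orientation: [0.0, 0.007, 1.0, 0.0]
force: [0.7, 0.8, 0.2]
width: 0.181
grasp_force: 59.1
```

play_rows([
  {"dx": 0.02,"dy": 0,"dz": 0,"yaw": 0,"fingers": 0.1},
  {"dx": 0.04,"dy": -0.001,"dz": 0,"yaw": 0,"fingers": 0.1},
  {"dx": 0.06,"dy": -0.001,"dz": 0,"yaw": 0,"fingers": 0.1},
  {"dx": 0.08,"dy": -0.001,"dz": 0,"yaw": 0,"fingers": 0.1},
  {"dx": 0.1,"dy": -0.002,"dz": 0,"yaw": 0,"fingers": 0.1},
  {"dx": 0.12,"dy": -0.002,"dz": 0,"yaw": 0,"fingers": 0.1},
  {"dx": 0.14,"dy": -0.002,"dz": 0,"yaw": 0,"fingers": 0.1},
  {"dx": 0.16,"dy": -0.003,"dz": 0,"yaw": 0,"fingers": 0.1},
  {"dx": 0.16,"dy": -0.003,"dz": 0,"yaw": 0,"fingers": 0.1},
  {"dx": 0.16,"dy": -0.003,"dz": 0,"yaw": 0,"fingers": 0.1},
])

```text
time_s: 23.65
tcp_pos: [0.6083, -0.1323, 0.0545]
orientation: [-0.0, 0.007, 1.0, 0.0]
force: [-3.0, -1.1, 1.5]
width: 0.182
grasp_force: 59.3
```

play_rows([
  {"dx": 0.005,"dy": 0,"dz": 0,"yaw": 0,"fingers": 0.1},
  {"dx": 0.01,"dy": 0,"dz": 0,"yaw": 0,"fingers": 0.1},
  {"dx": 0.015,"dy": 0,"dz": 0,"yaw": 0,"fingers": 0.1},
  {"dx": 0.02,"dy": 0,"dz": 0,"yaw": 0,"fingers": 0.1},
  {"dx": 0.025,"dy": 0,"dz": 0,"yaw": 0,"fingers": 0.1},
  {"dx": 0.03,"dy": -0.001,"dz": 0,"yaw": 0,"fingers": 0.1},
  {"dx": 0.035,"dy": -0.001,"dz": 0,"yaw": 0,"fingers": 0.1},
  {"dx": 0.04,"dy": -0.001,"dz": 0,"yaw": 0,"fingers": 0.1},
  {"dx": 0.045,"dy": -0.001,"dz": 0,"yaw": 0,"fingers": 0.1},
  {"dx": 0.045,"dy": -0.001,"dz": 0,"yaw": 0,"fingers": 0.1},
])

```text
time_s: 24.65
tcp_pos: [0.6126, -0.1324, 0.0545]
orientation: [-0.001, 0.007, 1.0, 0.0]
force: [-6.6, 0.7, 3.6]
width: 0.176
grasp_force: 59.4
```

```bash
cat > tab.py <<'E'
from bench import robot
from h import *
def f(im):
    H,S,V=cv2.split(cv2.cvtColor(np.ascontiguousarray(im),cv2.COLOR_RGB2HSV))
    m=(((H<8)|(H>172))&(S>170)&(V>60)).astype(np.uint8)*255
    return [b for b in blobs(m,80) if 240<b[1][0]<310]
print("start",f(cv2.imread("pics/side0.png")[:,:,::-1]))
o=robot.get_obs();print("now",f(robot.read_camera("side")["img"]),o["time_s"],o["tcp_pos"].round(4),o["force"].round(2))
E
python3 tab.py
```

```text
start [(126, [268.2, 175.9], [260, 172, 17, 9]), (314, [274.4, 285.7], [264, 279, 22, 15])]
now [(97, [266.5, 175.8], [260, 172, 13, 9]), (306, [274.7, 287.5], [264, 280, 22, 16])] 24.65 [ 0.6126 -0.1324  0.0545] [-6.56  0.65  3.59]
```

play_rows([
  {"dx": 0.002,"dy": 0,"dz": 0,"yaw": 0,"fingers": 0.1},
  {"dx": 0.004,"dy": 0,"dz": 0,"yaw": 0,"fingers": 0.1},
  {"dx": 0.006,"dy": 0,"dz": 0,"yaw": 0,"fingers": 0.1},
  {"dx": 0.008,"dy": 0,"dz": 0,"yaw": 0,"fingers": 0.1},
  {"dx": 0.01,"dy": 0,"dz": 0,"yaw": 0,"fingers": 0.1},
  {"dx": 0.012,"dy": 0,"dz": 0,"yaw": 0,"fingers": 0.1},
  {"dx": 0.014,"dy": 0,"dz": 0,"yaw": 0,"fingers": 0.1},
  {"dx": 0.016,"dy": 0,"dz": 0,"yaw": 0,"fingers": 0.1},
  {"dx": 0.018,"dy": 0,"dz": 0,"yaw": 0,"fingers": 0.1},
  {"dx": 0.018,"dy": 0,"dz": 0,"yaw": 0,"fingers": 0.1},
])

```text
time_s: 25.7
tcp_pos: [0.6143, -0.1324, 0.0545]
orientation: [-0.001, 0.007, 1.0, 0.0]
force: [-7.8, -0.1, 4.5]
width: 0.177
grasp_force: 59.5
```

```bash
python3 tab.py
```

```text
start [(126, [268.2, 175.9], [260, 172, 17, 9]), (314, [274.4, 285.7], [264, 279, 22, 15])]
now [(107, [267.1, 175.8], [260, 172, 14, 9]), (305, [274.6, 287.5], [264, 280, 22, 16])] 25.7 [ 0.6143 -0.1324  0.0545] [-7.79 -0.07  4.49]
```

play_rows([
  {"dx": 0.002,"dy": 0,"dz": 0,"yaw": 0,"fingers": 0.1},
  {"dx": 0.004,"dy": 0,"dz": 0,"yaw": 0,"fingers": 0.1},
  {"dx": 0.006,"dy": 0,"dz": 0,"yaw": 0,"fingers": 0.1},
  {"dx": 0.008,"dy": 0,"dz": 0,"yaw": 0,"fingers": 0.1},
  {"dx": 0.01,"dy": 0,"dz": 0,"yaw": 0,"fingers": 0.1},
  {"dx": 0.012,"dy": 0,"dz": 0,"yaw": 0,"fingers": 0.1},
  {"dx": 0.014,"dy": 0,"dz": 0,"yaw": 0,"fingers": 0.1},
  {"dx": 0.015,"dy": 0,"dz": 0,"yaw": 0,"fingers": 0.1},
  {"dx": 0.015,"dy": 0,"dz": 0,"yaw": 0,"fingers": 0.1},
  {"dx": 0.015,"dy": 0,"dz": 0,"yaw": 0,"fingers": 0.1},
])

```text
time_s: 26.75
tcp_pos: [0.6157, -0.1324, 0.0545]
orientation: [-0.001, 0.007, 1.0, 0.0]
force: [-7.8, 1.5, 3.9]
width: 0.178
grasp_force: 59.6
```

```bash
python3 tab.py
```

```text
start [(126, [268.2, 175.9], [260, 172, 17, 9]), (314, [274.4, 285.7], [264, 279, 22, 15])]
now [(116, [267.7, 175.9], [260, 172, 16, 9]), (308, [274.6, 287.5], [264, 280, 22, 15])] 26.75 [ 0.6157 -0.1324  0.0545] [-7.82  1.45  3.93]
```

play_rows([
  {"dx": 0.002,"dy": 0,"dz": 0,"yaw": 0,"fingers": 0.1},
  {"dx": 0.004,"dy": 0,"dz": 0,"yaw": 0,"fingers": 0.1},
  {"dx": 0.006,"dy": 0,"dz": 0,"yaw": 0,"fingers": 0.1},
  {"dx": 0.008,"dy": 0,"dz": 0,"yaw": 0,"fingers": 0.1},
  {"dx": 0.01,"dy": 0,"dz": 0,"yaw": 0,"fingers": 0.1},
  {"dx": 0.012,"dy": 0,"dz": 0,"yaw": 0,"fingers": 0.1},
  {"dx": 0.014,"dy": 0,"dz": 0,"yaw": 0,"fingers": 0.1},
  {"dx": 0.015,"dy": 0,"dz": 0,"yaw": 0,"fingers": 0.1},
  {"dx": 0.015,"dy": 0,"dz": 0,"yaw": 0,"fingers": 0.1},
  {"dx": 0.015,"dy": 0,"dz": 0,"yaw": 0,"fingers": 0.1},
])

```text
time_s: 27.8
tcp_pos: [0.6172, -0.1324, 0.0545]
orientation: [-0.001, 0.007, 1.0, 0.0]
force: [-8.8, 0.9, 4.6]
width: 0.179
grasp_force: 59.6
```

```bash
python3 tab.py
```

```text
start [(126, [268.2, 175.9], [260, 172, 17, 9]), (314, [274.4, 285.7], [264, 279, 22, 15])]
now [(120, [268.0, 175.9], [260, 172, 16, 9]), (311, [274.7, 287.4], [264, 280, 22, 15])] 27.8 [ 0.6172 -0.1324  0.0545] [-8.79  0.86  4.64]
```

play_rows([
  {"dx": 0.002,"dy": 0,"dz": 0,"yaw": 0,"fingers": 0.1},
  {"dx": 0.004,"dy": 0,"dz": 0,"yaw": 0,"fingers": 0.1},
  {"dx": 0.006,"dy": 0,"dz": 0,"yaw": 0,"fingers": 0.1},
  {"dx": 0.008,"dy": 0,"dz": 0,"yaw": 0,"fingers": 0.1},
  {"dx": 0.01,"dy": 0,"dz": 0,"yaw": 0,"fingers": 0.1},
  {"dx": 0.012,"dy": 0,"dz": 0,"yaw": 0,"fingers": 0.1},
  {"dx": 0.014,"dy": 0,"dz": 0,"yaw": 0,"fingers": 0.1},
  {"dx": 0.015,"dy": 0,"dz": 0,"yaw": 0,"fingers": 0.1},
  {"dx": 0.015,"dy": 0,"dz": 0,"yaw": 0,"fingers": 0.1},
  {"dx": 0.015,"dy": 0,"dz": 0,"yaw": 0,"fingers": 0.1},
])

```text
time_s: 28.85
tcp_pos: [0.6188, -0.1325, 0.0544]
orientation: [-0.001, 0.007, 1.0, 0.0]
force: [-7.5, 0.0, 3.2]
width: 0.179
grasp_force: 59.4
```

```bash
python3 tab.py
```

```text
start [(126, [268.2, 175.9], [260, 172, 17, 9]), (314, [274.4, 285.7], [264, 279, 22, 15])]
now [(127, [268.3, 175.9], [260, 172, 18, 9]), (310, [274.6, 285.8], [264, 279, 22, 15])] 28.85 [ 0.6188 -0.1325  0.0544] [-7.47  0.04  3.16]
```

The tab has popped back up (row 285.8, against 285.7 at the start), so the rest is latched. I'll release and withdraw.

play_rows([
  {"dx": 0,"dy": 0,"dz": 0,"yaw": 0,"fingers": 0.25},
  {"dx": 0,"dy": 0,"dz": 0,"yaw": 0,"fingers": 0.35},
  {"dx": 0,"dy": 0,"dz": 0,"yaw": 0,"fingers": 0.45},
  {"dx": 0,"dy": 0,"dz": 0,"yaw": 0,"fingers": 0.5},
  {"dx": 0,"dy": 0,"dz": 0,"yaw": 0,"fingers": 0.5},
  {"dx": 0,"dy": 0,"dz": 0.1,"yaw": 0,"fingers": 0.5},
  {"dx": 0,"dy": 0,"dz": 0.3,"yaw": 0,"fingers": 0.5},
  {"dx": 0,"dy": 0,"dz": 0.5,"yaw": 0,"fingers": 0.5},
  {"dx": 0,"dy": 0,"dz": 0.75,"yaw": 0,"fingers": 0.5},
  {"dx": 0,"dy": 0,"dz": 1,"yaw": 0,"fingers": 0.5},
])

```text
time_s: 29.9
tcp_pos: [0.6192, -0.1324, 0.1563]
orientation: [0.0, 0.007, 1.0, -0.0]
force: [0.3, 0.1, -0.6]
width: 0.497
grasp_force: 0.0
```

play_rows([
  {"dx": -0.1,"dy": 0,"dz": 0.1,"yaw": 0,"fingers": 0.5},
  {"dx": -0.2,"dy": 0,"dz": 0.2,"yaw": 0,"fingers": 0.5},
  {"dx": -0.3,"dy": 0,"dz": 0.3,"yaw": 0,"fingers": 0.5},
  {"dx": -0.4,"dy": 0,"dz": 0.4,"yaw": 0,"fingers": 0.5},
  {"dx": -0.5,"dy": 0,"dz": 0.5,"yaw": 0,"fingers": 0.5},
  {"dx": -0.6,"dy": 0,"dz": 0.5,"yaw": 0,"fingers": 0.5},
  {"dx": -0.7,"dy": 0,"dz": 0.5,"yaw": 0,"fingers": 0.5},
  {"dx": -0.7,"dy": 0,"dz": 0.5,"yaw": 0,"fingers": 0.5},
  {"dx": -0.7,"dy": 0,"dz": 0.5,"yaw": 0,"fingers": 0.5},
  {"dx": -0.7,"dy": 0,"dz": 0.5,"yaw": 0,"fingers": 0.5},
])

```text
time_s: 30.9
tcp_pos: [0.5493, -0.1324, 0.2041]
orientation: [-0.0, 0.007, 1.0, 0.0]
force: [-0.3, 0.2, -0.2]
width: 0.501
grasp_force: 0.0
```

```bash
python3 tab.py; python3 wood.py
python3 - <<'E'
from bench import robot
import cv2
s=robot.read_camera("side");cv2.imwrite("pics/s5.png",cv2.resize(s["img"][120:330,160:400,::-1],None,fx=2.8,fy=2.8))
E
```

```text
start [(126, [268.2, 175.9], [260, 172, 17, 9]), (314, [274.4, 285.7], [264, 279, 22, 15])]
now [(121, [268.4, 175.8], [261, 172, 16, 9]), (316, [274.4, 285.8], [264, 279, 22, 15])] 30.9 [ 0.5493 -0.1324  0.2041] [-0.29  0.15 -0.21]
30.95 [ 0.5494 -0.1324  0.2042] [ 0.43 -0.26  0.35]
wood 1658 [33.8, 279.8] [0, 246, 61, 73] [ 0.6251 -0.3663  0.088 ]
wood 361 [280.5, 266.9] [273, 255, 16, 24] [ 0.6146 -0.1326  0.088 ]
```

View pics/s5.png

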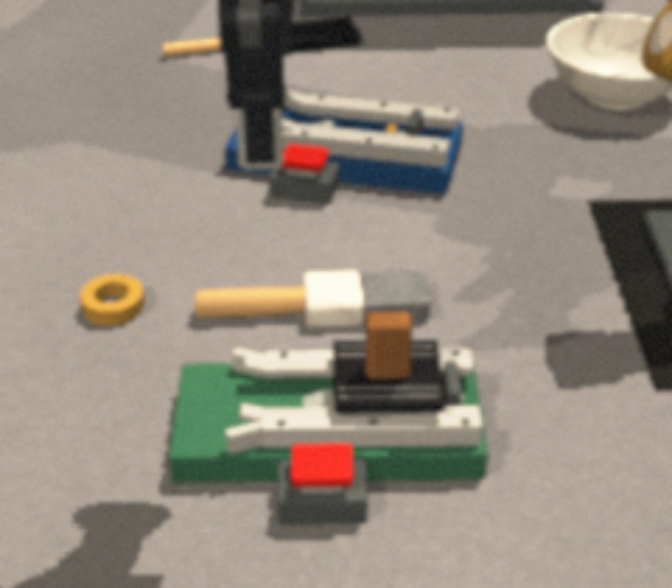

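The side view shows the rest latched at the green rail's end stop with its tab up. The handle is at (0.6146,-0.1326), against a predicted home of (0.6151,-0.1334), and the arm is clear.

```bash
python3 -c "
from bench import robot
print(robot.job_done())"
```

```text
the job is handed in; nothing more can be done
None
```

The bead rest was released from the blue rail and slid into the green rail until its catch clicked up behind it. It stayed latched after I let go, and I handed the job in at about 31 s with the arm clear.

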